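# Swing the amber filter in over its light sensor

## Robot

A 6-joint arm with a two-finger parallel gripper is mounted at the origin on a cart in front of the work surface, level with it; the furniture and walls round the work are solid. World frame = base frame: x ahead of the robot, y to its left, z up, the work surface at z = 0. Lengths are in m, angles in rad, forces in N, time in s.
With the tool pointing down it reaches from about 0.35 to 0.85 m from the base axis. Payload 8.1 kg.
Tool frame: the origin (TCP) lies midway between the tips of the shut fingers; the grasp point (between the pads) lies 19 mm behind it (robot.tcp_to_grasp is the distance from the TCP to the grasp point, in m); x points along the fingers, y is the direction in which the jaws open and shut, and the axes are right-handed (so a half turn about x gives the same grasp; the last joint's range is limited). The gripper opens to 93 mm and grips with 3 to 60 N. Pads are 15 mm wide; open, the fingers measure 128 mm over their backs; the gripper's body (75 mm by 188 mm) begins 65 mm behind the grasp point.
Start: joints at [-1.294, 0.13, 1.488, -0, 1.523, -0.085], TCP at [0.212, -0.561, 0.219] pointing down, gripper open.
Joint ranges: [-2.96, 2.96], [-0.89, 2.26], [0.02, 2.5], [-1.34, 4.48], [0, 2.73], [-2.66, 2.66]. Speed limits (rad/s): [2.39, 2.39, 2.79, 3.14, 3.14, 3.14].

## Interface

Orientations are given as a rotation vector (axis times angle).
In Python, from plant import robot gives the robot as it stands.
- The arm moves only by the tool play_rows, never from a script. Its argument "plan" is a list of rows, each an object with "slide": the shift along the world's x, y, z as a fraction of full scale, a list of three; "roll": the turn about the world's z as a fraction of full scale; "fingers": the gripper command: -1 is shut, 1 is fully open, values between are in proportion. A call has 1 to 20 rows; each row shifts and turns the commanded pose from where the row before left it; what a row does not reach is not made up. Full scale, the value 1, is 30 mm for a shift and 8 degrees for a turn. A row lasts 1/8 s, in which the tool goes at most 62.5 mm and 10.7 degrees, less where a joint would pass 70% of its speed; a pose out of reach is approached as far as the arm can. A call with a number of a shift or a turn outside -1 to 1 is refused whole. A call with a gripper value outside its range is refused whole. The fingers move at their own pace and stop on an object; "squeeze" is the grip in N (left out, the last holds). Time passes only in rows, so rows that do not move let the fingers close. It gives the time, the measured TCP pose, the force and the opening at its end, in the units of the state.
- robot.read_state(): the state, without advancing time (a new reading comes with each control period).
- robot.read_camera(name): name is "scene" or "top"; returns the picture (480x640x3 uint8, red, green, blue); there is no depth.
- robot.get_calibration(name): a dict with "fx", "fy", "cx", "cy" (pixels), "R" (3x3) and "t" (3): a world point X has camera coordinates R X + t. Camera axes: x right, y down, z forward; pixel columns grow to the right and rows downward; lengths in m; the calibration is good to about 2 mm. A picture is of the moment at which its call begins. get_calibration takes no time and is no camera call.
- robot.close_job(): hands the job in, once; it reports no verdict.
Trained networks look in the newest picture that a camera, given by its name, has taken for a name from the list of things; names that differ only in an ending like _2 or _b are one class to them, and where a whole thing is asked for, a point or a joint stands for the part that bears it (a point fixed in the world has none). Each returns a list of dicts, best first, with "p" (0 to 1); they miss things now and then, are a little off and sometimes report something else, mostly with a low value. They report only what shows in the picture. A call takes as long as a camera call.
- robot.boxes_of(camera, target): "extent" ([centre column, centre row, width, height] in pixels, round what is visible of it).
- robot.regions_of(camera, target): "region" (480x640 bool, what is visible of it) and "extent" ([centre column, centre row, width, height] in pixels, round what is visible of it).
- robot.mark_of(camera, target): "point" ([column, row] in pixels: a listed point, or the origin of a listed thing).
The state is a dict: "t": time; "q": joint angles; "dq": joint speeds; "joint_torque": joint torques, N m; "tool_pos": TCP position; "orientation": TCP orientation; "force": force on the tool from outside, world axes, zero at the start; "wrist_torque": the same for the moment, N m; "opening": finger opening in m.
Only numpy, scipy, OpenCV 4.12 (cv2) and the standard library are available. Lean on these libraries where they do the work, as an engineer would, in place of code of your own. Each camera call takes 0.05 s, during which the arm holds its last target.

## Task

Two filter shuttles stand on top of the rack, one carrying an amber filter and one a grey filter. Bring the amber filter in over its light sensor: lift that shuttle's lever by its black knob out of its notch, swing it along the gated slot to the notch at the other end, lower it fully home there and let go. Leave the lever of the grey filter's shuttle as it is.

Things in the scene. Friction and masses are not known exactly. Their poses are not given: they have to be found in the camera images.
- amber_shuttle: fixed filter shuttle carrying the AMBER filter (50 mm square, black frame): grey base plate 165 x 124 x 8 mm with a vertical pivot post 96 mm high. Origin: on the pivot axis, at the work surface; z up; the lever's knob is on its -x side (towards the robot), the filter, 65 mm from the axis, on its +x side. A round black light sensor, 48 mm wide, stands on the +x, +y part of the plate
- amber_gate (a point): middle of the gate, at the work surface, 55 mm from the pivot: a dark curved upright plate 6 mm thick, 78 mm high, reaching 45 mm to either side. Its slot has a notch at each end, 22 mm wide, 14 mm deep, at -0.5 and +0.5 rad. The flat lever bar (10 mm wide, 8 mm thick, underside 38 mm high when down) runs from the pivot through the slot to the knob and lies in one notch
- amber_knob (a point): where to hold the upright black knob of the amber filter's lever, on its axis, 95 mm from the pivot axis: 22 mm diameter, 46 to 84 mm above the work surface when down, this point at 68 mm. x points along the bar from knob to pivot, y along the swing, z up. Best pinched from above, one finger on either side of the bar, clear of the gate
- amber_swing (a joint): turn of the amber filter's lever about the pivot, rad: 0 when the bar points along the base's -x, growing anticlockwise from above (knob to the base's -y, filter to its +y). Starts near -0.5 (filter parked); in the far notch, +0.5 with 0.1 of play either way, the filter covers the sensor. Stops at -0.6 and 0.6. Light friction (0.5 N at the knob); stays where it is left
- amber_lift (a joint): height of the amber filter's lever above its lowest place, m: 0 down in a notch, 0.014 when its bar just clears the land between the notches, 0.022 at the upper stop. Lever and filter weigh about 150 g and a light spring presses them down (up to 4 N in all to lift)
- grey_swing (a joint): the same turn for the lever of the other shuttle, of the same make but with a GREY filter: leave it in its notch near -0.5

How it is judged:
By the outcome, as a careful person would: the job done as asked, in the order asked, and still so for the second after the job is handed in, with the robot touching nothing.
It also fails if it takes over 32 s, if anything falls off the work surface, if the arm or the gripper's body presses on something with over 40 N, if the wrist force passes 120 N, or if a joint passes its speed limit or range.

## Working session

There is one attempt and no reset: what is moved stays moved. The work goes in short steps, Python scripts to look and compute and a tool call to move; the robot and the scene stay as the last step left them, time stands still between calls to the robot, and variables do not carry over. Pictures are saved under pics/ and viewed, and the job is handed in when it is done.

Besides the shell and the picture viewer there is one more tool, called after "Request:" in YAML: its name, and indented under it one key for each argument. play_rows: Moves the arm, as the interface text tells. Its arguments: {"type":"object","properties":{"plan":{"type":"array","items":{"type":"object","properties":{"slide":{"type":"array","items":{"type":"number","minimum":-1,"maximum":1}},"roll":{"type":"number","minimum":-1,"maximum":1},"fingers":{"type":"number"}}}},"squeeze":{"type":"number"}},"required":["plan"]}

```bash
mkdir -p pics
python3 - <<'E'
from plant import robot
import cv2
s=robot.read_state();print(s['t'],s['tool_pos'],s['orientation'],s['opening'])
for c in ("scene","top"):
    im=robot.read_camera(c);cv2.imwrite(f"pics/{c}0.png",im[:,:,::-1])
    k=robot.get_calibration(c);print(c,k)
    for n in ("amber_shuttle","amber_gate","amber_knob","grey_swing"):
        try: print(n,[(round(d['p'],2),[round(float(v),1) for v in d['point']]) for d in robot.mark_of(c,n)])
        except Exception as e: print(n,e)
E
```

```text
0.0 [ 0.21225631 -0.56059051  0.21758007] [ 2.02475037  0.37224602 -2.02510105] 0.09293241210840499
scene {'fx': 577.2832381322755, 'fy': 577.2832381322755, 'cx': 327.79258974371334, 'cy': 235.30333357738257, 'R': array([[-8.83024447e-01, -4.69326874e-01, -3.34402448e-04],
       [-3.18654933e-01,  6.00062511e-01, -7.33746562e-01],
       [ 3.44567643e-01, -6.47809593e-01, -6.79423190e-01]]), 't': array([0.40338932, 0.29056408, 0.69948498])}
amber_shuttle [(0.86, [319.2, 223.1])]
amber_gate [(0.91, [336.8, 239.4])]
amber_knob [(0.75, [327.7, 229.6])]
grey_swing it knows: amber_gate, amber_knob, amber_shuttle
top {'fx': 606.9795638169464, 'fy': 606.9795638169464, 'cx': 317.3360966464492, 'cy': 237.30583326977512, 'R': array([[-9.76101721e-03, -9.99952117e-01,  6.97537443e-04],
       [-9.98043677e-01,  9.69930350e-03, -6.17636081e-02],
       [ 6.17538850e-02, -1.29904848e-03, -9.98090562e-01]]), 't': array([-0.06858606,  0.52355509,  1.02414088])}
amber_shuttle [(0.89, [391.5, 200.1])]
amber_gate [(0.81, [385.3, 227.8])]
amber_knob [(0.68, [354.9, 234.8])]
grey_swing it knows: amber_gate, amber_knob, amber_shuttle
```

View pics/scene0.png

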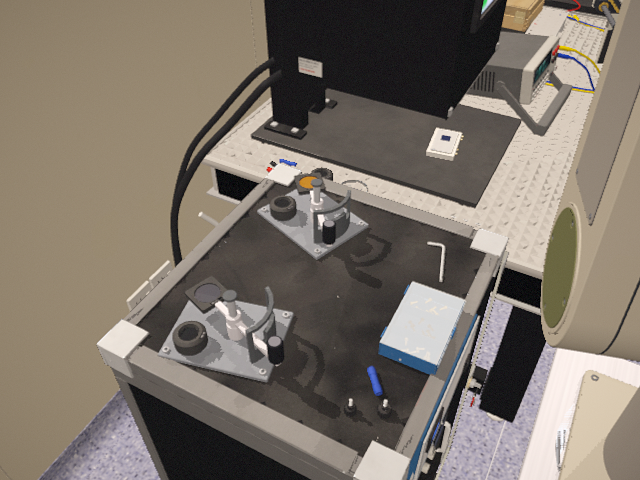

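View pics/top0.png

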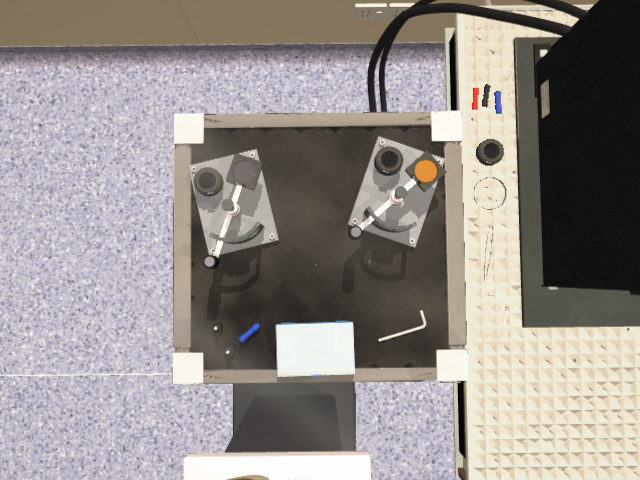

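The top view shows the amber shuttle on the right, with its pivot near (397,195) and knob near (355,231). The grey shuttle is on the left. Next I fit the pivot, knob and base pose.

```bash
cat > h.py <<'E'
import numpy as np, cv2
from plant import robot
def ray(c,px,z):
    k=robot.get_calibration(c);R,t=k['R'],k['t']
    d=R.T@np.array([(px[0]-k['cx'])/k['fx'],(px[1]-k['cy'])/k['fy'],1]);o=-R.T@t
    return o+d*(z-o[2])/d[2]
def proj(c,X):
    k=robot.get_calibration(c);p=k['R']@np.asarray(X,float)+k['t']
    return np.array([k['fx']*p[0]/p[2]+k['cx'],k['fy']*p[1]/p[2]+k['cy']])
E
python3 - <<'E'
from h import *
print('pivot0',ray('top',(391.5,200.1),0),ray('scene',(319.2,223.1),0))
print('gate',ray('top',(385.3,227.8),0),ray('scene',(336.8,239.4),0))
print('knob',ray('top',(354.9,234.8),.068),ray('scene',(327.7,229.6),.068))
a=cv2.imread('pics/top0.png')[125:265,320:470];cv2.imwrite('pics/tz.png',cv2.resize(a,None,fx=5,fy=4.2857,interpolation=cv2.INTER_CUBIC)[:600])
a=cv2.imread('pics/scene0.png')[160:270,240:390];cv2.imwrite('pics/sz.png',cv2.resize(a,None,fx=5,fy=5,interpolation=cv2.INTER_CUBIC))
E
```

```text
pivot0 [ 0.58774435 -0.20393478  0.        ] [ 0.58576433 -0.20969861  0.        ]
gate [ 0.53930951 -0.1922903   0.        ] [ 0.53819443 -0.18652791  0.        ]
knob [ 0.52315268 -0.13484213  0.068     ] [ 0.52893023 -0.13539321  0.068     ]
```

View pics/tz.png

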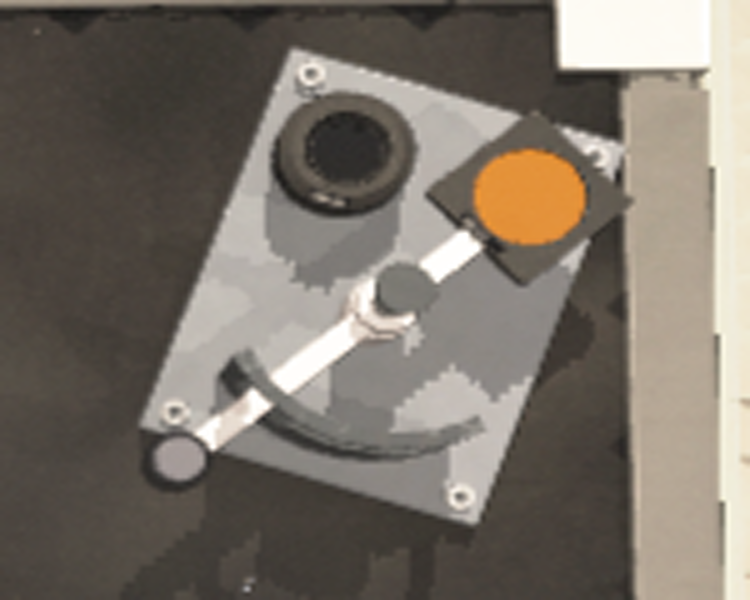

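View pics/sz.png

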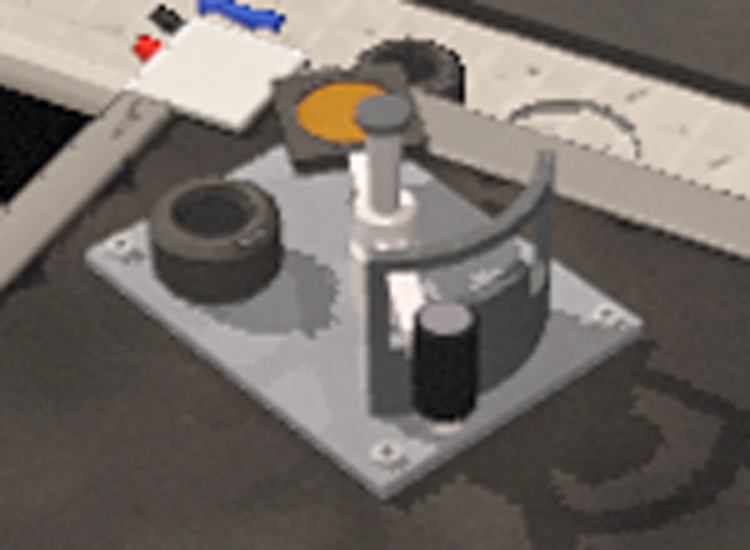

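Run:
```python
from h import *
z=lambda u,v:(320+u/5,125+v/4.2857)
P=[ray('top',z(404,290),.096),ray('scene',(316.4,182.4),.096)]
K=[ray('top',z(180,460),.084),ray('scene',(329.4,223.6),.084)]
print(P,K)
C=np.array([ray('top',z(*c),.008) for c in [(292,48),(623,150),(477,523),(142,428)]])[:,:2];print(C)
# front edge mid (2,3), back edge mid (0,1)
d=(C[0]+C[1]-C[2]-C[3]);print('base yaw',np.arctan2(d[1],d[0]))
e=(C[0]+C[3]-C[1]-C[2]);print('yaw from y',np.arctan2(-e[0],e[1]))
p=np.mean(P,0);k=np.mean(K,0)
for p,k in list(zip(P,K))+[(p,k)]:
    v=(p-k)[:2];print(np.linalg.norm(v),'bar yaw',np.arctan2(v[1],v[0]))
s=robot.read_state()
R=cv2.Rodrigues(np.array(s['orientation']))[0];print(R)
```

```text
[array([ 0.58772883, -0.20694458,  0.096     ]), array([ 0.58644805, -0.2032433 ,  0.096     ])] [array([ 0.52605054, -0.13564539,  0.084     ]), array([ 0.52488748, -0.13351127,  0.084     ])]
[[ 0.6991578  -0.18200933]
 [ 0.65609571 -0.29662957]
 [ 0.5049035  -0.24277951]
 [ 0.54440449 -0.12763425]]
base yaw -0.340002696747016
yaw from y -0.3449678897554109
0.09427504686896056 bar yaw -0.8576221691079684
0.0930175229885256 bar yaw -0.8475564997220795
0.09364509898143508 bar yaw -0.8526231262694027
[[-1.24424615e-04  3.53967479e-01 -9.35257723e-01]
 [ 3.04288182e-04 -9.35257673e-01 -3.53967501e-01]
 [-9.99999946e-01 -3.28630142e-04  8.66095514e-06]]
```

Pivot is about (0.587, -0.205), base yaw -0.343, and swing about -0.51. The knob is at about (0.525, -0.134). I'll go above the knob, swinging wide of the cabinet.

Request:
play_rows:
  plan:
    - {"slide": [0.33,1,0],"roll": -0.8,"fingers": 1}
    - {"slide": [0.33,1,0],"roll": -0.8,"fingers": 1}
    - {"slide": [0.33,1,0],"roll": -0.8,"fingers": 1}
    - {"slide": [0.33,1,0],"roll": -0.8,"fingers": 1}
    - {"slide": [0.33,1,0],"roll": -0.8,"fingers": 1}
    - {"slide": [0.33,1,0],"roll": -0.8,"fingers": 1}
    - {"slide": [0.33,1,0],"roll": -0.8,"fingers": 1}
    - {"slide": [1,1,0],"roll": -0.8,"fingers": 1}
    - {"slide": [1,1,0],"roll": -0.8,"fingers": 1}
    - {"slide": [1,1,0],"roll": -0.8,"fingers": 1}
    - {"slide": [1,1,0],"roll": -0.69,"fingers": 1}
    - {"slide": [1,1,0],"roll": 0,"fingers": 1}
    - {"slide": [1,1,0],"roll": 0,"fingers": 1}
    - {"slide": [1,1,0],"roll": 0,"fingers": 1}
    - {"slide": [1,0.22,0],"roll": 0,"fingers": 1}
    - {"slide": [0,0,0],"roll": 0,"fingers": 0.2}

```text
t: 2.4
tool_pos: [0.5228, -0.1336, 0.2183]
orientation: [-1.717, 0.777, 1.718]
force: [0.1, -0.7, -0.5]
opening: 0.0872
```

```bash
cat > st.py <<'E'
from h import *
s=robot.read_state();R=cv2.Rodrigues(np.array(s['orientation']))[0]
print(s['t'],s['tool_pos'].round(4),'ydir mod pi',np.arctan2(R[1,1],R[0,1])%np.pi,'down',R[:,0].round(3),s['opening'],np.round(s['force'],2),s['q'].round(2))
E
python3 st.py
python3 - <<'E'
from h import *
for c in('top','scene'): cv2.imwrite(f'pics/{c}1.png',robot.read_camera(c)[:,:,::-1])
E
```

```text
2.4 [ 0.5228 -0.1336  0.2183] ydir mod pi 0.7214082642884576 down [-0.  0. -1.] 0.08716550225157531 [ 0.06 -0.68 -0.5 ] [-0.35 -0.03  1.66  0.    1.52  2.07]
```

View pics/scene1.png

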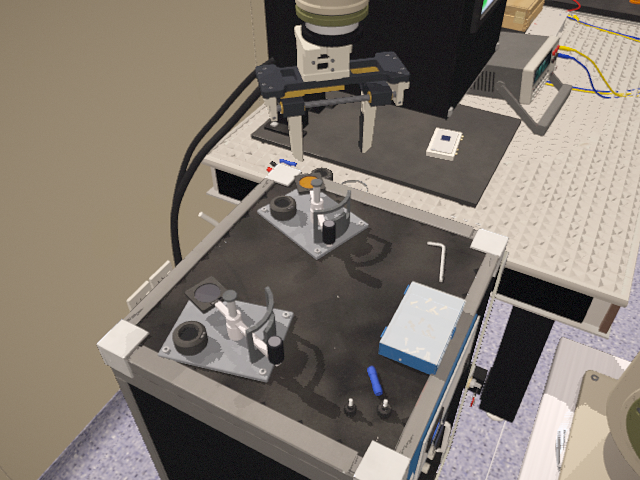

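The gripper is centred above the amber knob and nothing was touched. Descending.

Request:
play_rows:
  plan:
    - {"slide": [0.07,0,-0.8],"roll": 0,"fingers": 0.2}
    - {"slide": [0,0,-1],"roll": 0,"fingers": 0.2}
    - {"slide": [0,0,-1],"roll": 0,"fingers": 0.2}
    - {"slide": [0,0,-1],"roll": 0,"fingers": 0.2}
    - {"slide": [0,0,-0.8],"roll": 0,"fingers": 0.2}
    - {"slide": [0,0,-0.5],"roll": 0,"fingers": 0.2}
    - {"slide": [0,0,-0.4],"roll": 0,"fingers": 0.2}
    - {"slide": [0,0,0],"roll": 0,"fingers": 0.2}

```text
t: 3.5
tool_pos: [0.5233, -0.1346, 0.0532]
orientation: [-1.715, 0.779, 1.717]
force: [0.1, -1.0, 0.4]
opening: 0.0561
```

```bash
python3 st.py
python3 - <<'E'
from h import *
for c,(a,b,d,e) in dict(top=(125,265,320,470),scene=(130,270,240,430)).items():
    im=robot.read_camera(c)[:,:,::-1]; cv2.imwrite(f'pics/{c}2.png',cv2.resize(im[a:b,d:e],None,fx=4,fy=4,interpolation=cv2.INTER_CUBIC))
E
```

```text
3.5 [ 0.5233 -0.1346  0.0532] ydir mod pi 0.7189295944188974 down [-0.001  0.    -1.   ] 0.05608354677168628 [ 0.13 -0.99  0.41] [-0.35  0.12  1.82 -0.    1.21  2.08]
```

View pics/scene2.png

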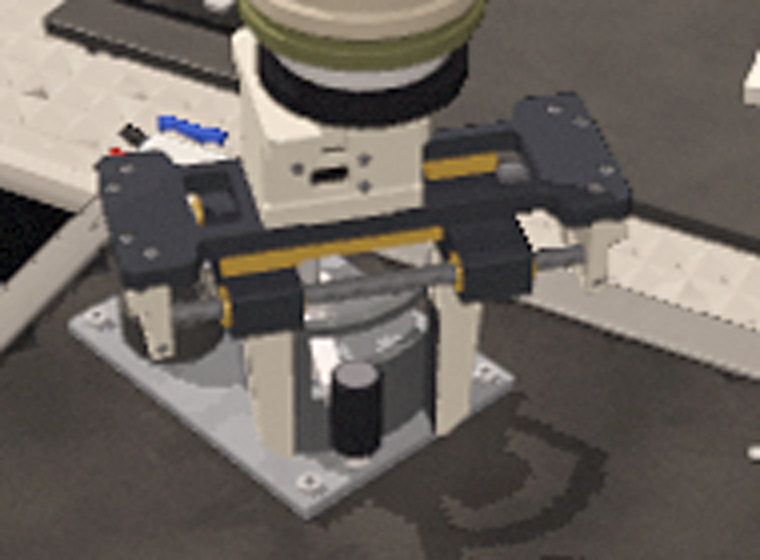

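View pics/top2.png

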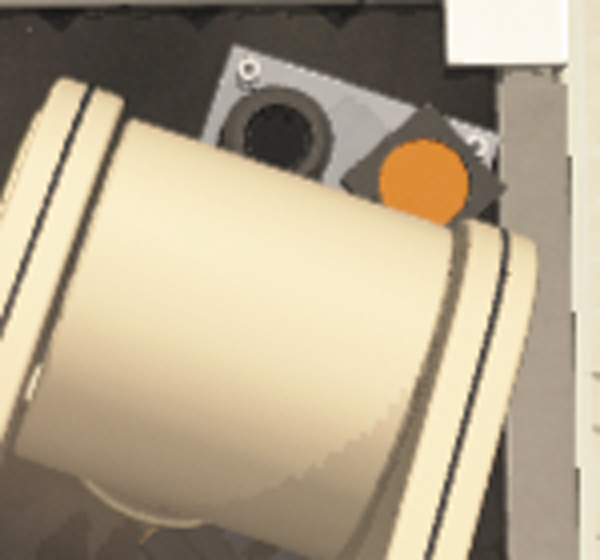

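The knob stands centrally between the fingers, so I'll close.

Request:
play_rows:
  plan:
    - {"slide": [0.03,0,-0.1],"roll": 0,"fingers": -0.3}
    - {"slide": [0,0,0],"roll": 0,"fingers": -1}
    - {"slide": [0,0,0],"roll": 0,"fingers": -1}
    - {"slide": [0,0,0],"roll": 0,"fingers": -1}
    - {"slide": [0,0,0],"roll": 0,"fingers": -1}
  squeeze: 15

```text
t: 4.22
tool_pos: [0.5248, -0.1345, 0.0507]
orientation: [-1.716, 0.778, 1.716]
force: [0.4, 0.0, 0.4]
opening: 0.022
```

```bash
python3 st.py
```

```text
4.225 [ 0.5248 -0.1345  0.0507] ydir mod pi 0.7193105507486139 down [ 0.  0. -1.] 0.02200026150431643 [0.37 0.04 0.41] [-0.35  0.12  1.82  0.    1.2   2.08]
```

Gripped at 22 mm, the knob's diameter. Lifting 18 mm.

Request:
play_rows:
  plan:
    - {"slide": [0,0,0.2],"roll": 0,"fingers": -1}
    - {"slide": [0,0,0.2],"roll": 0,"fingers": -1}
    - {"slide": [0,0,0.2],"roll": 0,"fingers": -1}
    - {"slide": [0,0,0],"roll": 0,"fingers": -1}
  squeeze: 20

```text
t: 4.72
tool_pos: [0.5249, -0.1346, 0.0692]
orientation: [-1.717, 0.778, 1.716]
force: [0.9, -1.5, -3.3]
opening: 0.0216
```

```bash
python3 st.py
python3 - <<'E'
from h import *
for c,(a,b,d,e) in dict(scene=(130,270,240,430)).items():
    im=robot.read_camera(c)[:,:,::-1]; cv2.imwrite(f'pics/{c}3.png',cv2.resize(im[a:b,d:e],None,fx=4,fy=4,interpolation=cv2.INTER_CUBIC))
p=np.array([.587,-.205]);y0=.7193-np.pi/2
s=robot.read_state();k=s['tool_pos'][:2];v=p-k;print(np.linalg.norm(v),np.arctan2(v[1],v[0]))
# incremental arc from bar yaw a0 to 0.157, n rows
a0=-.852;n=14;a1=.157
prev=None
for i in range(n+1):
    a=a0+(a1-a0)*i/n; q=p-.095*np.array([np.cos(a),np.sin(a)])
    if i: print(((q-prev)/.03).round(2))
    prev=q
print('roll',np.degrees((a1-a0)/n)/8, prev)
E
```

```text
4.725 [ 0.5249 -0.1346  0.0692] ydir mod pi 0.7192002859748277 down [ 0. -0. -1.] 0.021613275145318498 [ 0.92 -1.53 -3.33] [-0.35  0.1   1.8   0.    1.24  2.08]
0.09398152212300612 -0.8470428946970153
[-0.17 -0.16]
[-0.15 -0.17]
[-0.14 -0.18]
[-0.13 -0.19]
[-0.11 -0.2 ]
[-0.1 -0.2]
[-0.09 -0.21]
[-0.07 -0.22]
[-0.05 -0.22]
[-0.04 -0.22]
[-0.02 -0.23]
[-0.01 -0.23]
[ 0.01 -0.23]
[ 0.03 -0.23]
roll 0.5161735850776791 [ 0.49316842 -0.2198538 ]
```

View pics/scene3.png

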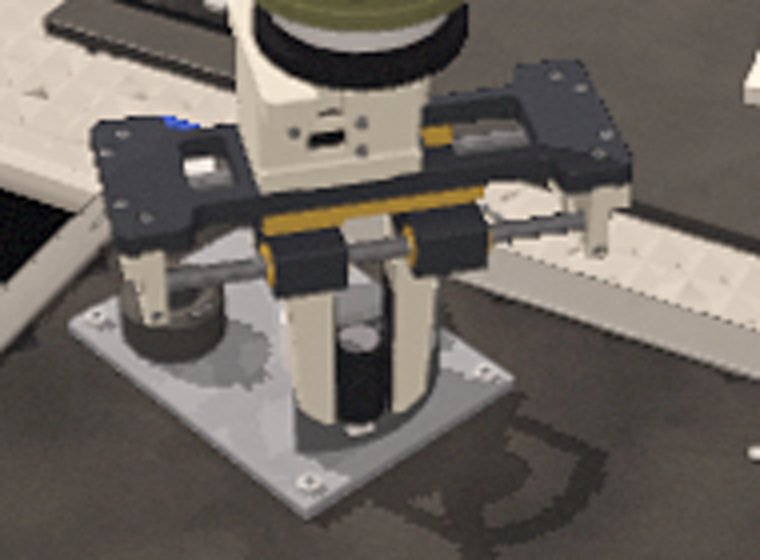

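The lever is up: the knob rose with the gripper and the load is 3.3 N. Swinging the first half.

Request:
play_rows:
  plan:
    - {"slide": [-0.17,-0.16,0],"roll": 0.516,"fingers": -1}
    - {"slide": [-0.15,-0.17,0],"roll": 0.516,"fingers": -1}
    - {"slide": [-0.14,-0.18,0],"roll": 0.516,"fingers": -1}
    - {"slide": [-0.13,-0.19,0],"roll": 0.516,"fingers": -1}
    - {"slide": [-0.11,-0.2,0],"roll": 0.516,"fingers": -1}
    - {"slide": [-0.1,-0.2,0],"roll": 0.516,"fingers": -1}
    - {"slide": [-0.09,-0.21,0],"roll": 0.516,"fingers": -1}

```text
t: 5.65
tool_pos: [0.4979, -0.1739, 0.0684]
orientation: [-2.034, 0.354, 2.034]
force: [2.2, -1.4, -3.1]
opening: 0.022
```

```bash
python3 st.py
python3 - <<'E'
from h import *
p=np.array([.587,-.205])
s=robot.read_state();k=s['tool_pos'][:2];v=p-k;print(np.linalg.norm(v),np.arctan2(v[1],v[0]),s['wrist_torque'])
E
```

```text
5.65 [ 0.4979 -0.1739  0.0684] ydir mod pi 1.2259397796594997 down [ 0.  0. -1.] 0.022027870921367824 [ 2.23 -1.38 -3.14] [-0.43  0.06  1.85  0.    1.23  1.48]
0.09438999509256706 -0.33601109641319615 [-0.11567499 -0.3217795  -0.08877752]
```

Request:
play_rows:
  plan:
    - {"slide": [-0.07,-0.22,0],"roll": 0.516,"fingers": -1}
    - {"slide": [-0.05,-0.22,0],"roll": 0.516,"fingers": -1}
    - {"slide": [-0.04,-0.22,0],"roll": 0.516,"fingers": -1}
    - {"slide": [-0.02,-0.23,0],"roll": 0.516,"fingers": -1}
    - {"slide": [-0.01,-0.23,0],"roll": 0.516,"fingers": -1}
    - {"slide": [0.01,-0.23,0],"roll": 0.516,"fingers": -1}
    - {"slide": [0.03,-0.23,0],"roll": 0.516,"fingers": -1}
    - {"slide": [0,0,0],"roll": 0,"fingers": -1}

```text
t: 6.65
tool_pos: [0.4934, -0.2213, 0.0683]
orientation: [2.14, 0.168, -2.141]
force: [1.9, -0.5, -2.5]
opening: 0.0219
```

```bash
python3 st.py
python3 - <<'E'
from h import *
p=np.array([.587,-.205])
s=robot.read_state();k=s['tool_pos'][:2];v=p-k;print(np.linalg.norm(v),np.arctan2(v[1],v[0])+.343,s['wrist_torque'])
for c,(a,b,d,e) in dict(top=(115,265,300,470),scene=(130,270,240,430)).items():
    im=robot.read_camera(c)[:,:,::-1]; cv2.imwrite(f'pics/{c}4.png',cv2.resize(im[a:b,d:e],None,fx=4,fy=4,interpolation=cv2.INTER_CUBIC))
E
```

```text
6.65 [ 0.4934 -0.2213  0.0683] ydir mod pi 1.7270013000621485 down [-0.  0. -1.] 0.021922571919344953 [ 1.93 -0.5  -2.49] [-0.52  0.1   1.81  0.    1.24  0.9 ]
0.09503929923916513 0.5149087761756652 [-0.14794086 -0.19298321 -0.02005047]
```

View pics/scene4.png

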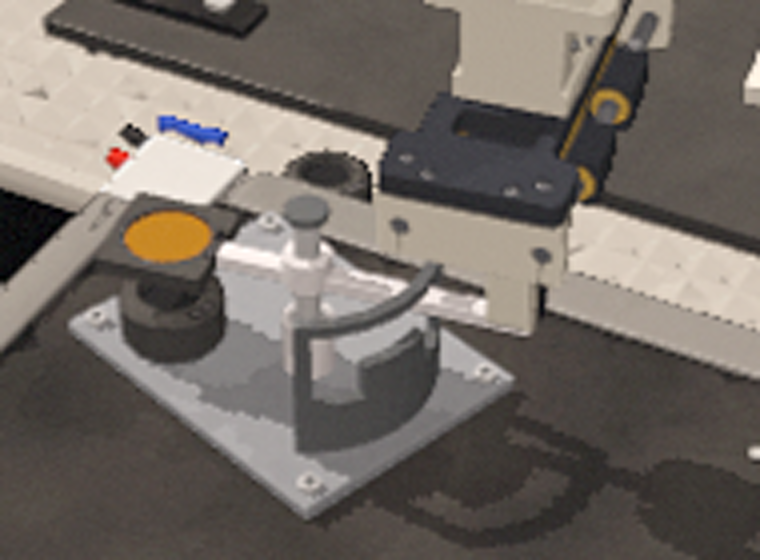

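View pics/top4.png

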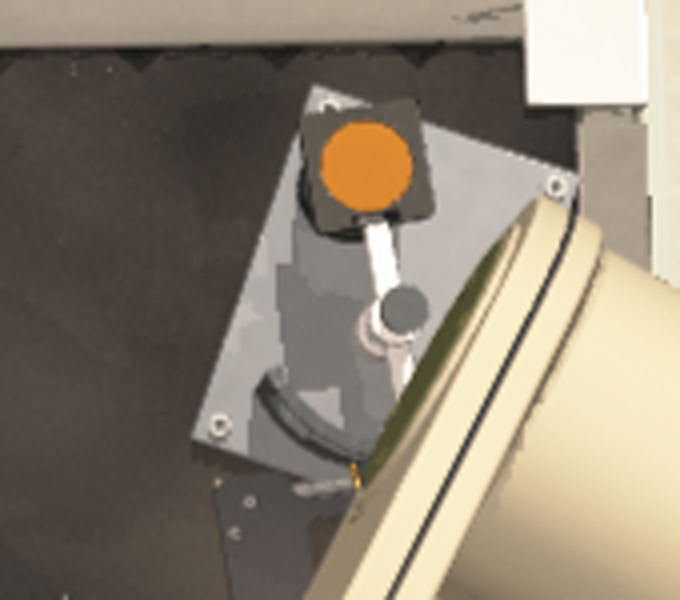

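The filter is now over the sensor and the lever is at about +0.51. Lowering it into the notch.

Request:
play_rows:
  plan:
    - {"slide": [0,0.03,-0.2],"roll": 0,"fingers": -1}
    - {"slide": [0,0,-0.2],"roll": 0,"fingers": -1}
    - {"slide": [0,0,-0.15],"roll": 0,"fingers": -1}
    - {"slide": [0,0,-0.06],"roll": 0,"fingers": -1}
    - {"slide": [0,0,0],"roll": 0,"fingers": -1}

```text
t: 7.38
tool_pos: [0.4932, -0.2206, 0.0507]
orientation: [2.139, 0.168, -2.14]
force: [-4.9, -1.3, 4.0]
opening: 0.021
```

```bash
python3 st.py
```

```text
7.375 [ 0.4932 -0.2206  0.0507] ydir mod pi 1.7277344384220343 down [-0.001 -0.    -1.   ] 0.02097989704651002 [-4.88 -1.3   4.02] [-0.52  0.12  1.82 -0.    1.2   0.9 ]
```

It has bottomed at the starting height with 4 N of contact. Now I'll open and retreat upward.

Request:
play_rows:
  plan:
    - {"slide": [0,0,0],"roll": 0,"fingers": 0.1}
    - {"slide": [0,0,0],"roll": 0,"fingers": 0.1}
    - {"slide": [0,0,0],"roll": 0,"fingers": 0.1}
    - {"slide": [0,0,0],"roll": 0,"fingers": 0.1}
    - {"slide": [0,0,0.3],"roll": 0,"fingers": 0.1}
    - {"slide": [0,0,0.8],"roll": 0,"fingers": 0.1}
    - {"slide": [0,0,1],"roll": 0,"fingers": 0.1}
    - {"slide": [0,0,1],"roll": 0,"fingers": 0.1}
    - {"slide": [0,0,1],"roll": 0,"fingers": 0.1}
    - {"slide": [0,0,1],"roll": 0,"fingers": 0.1}
    - {"slide": [-0.5,0,0.5],"roll": 0,"fingers": 0.1}
    - {"slide": [-1,0,0],"roll": 0,"fingers": 0.1}
    - {"slide": [-1,0,0],"roll": 0,"fingers": 0.1}
    - {"slide": [0,0,0],"roll": 0,"fingers": 0.1}

```text
t: 9.12
tool_pos: [0.4176, -0.2205, 0.2192]
orientation: [2.141, 0.166, -2.139]
force: [0.2, -0.9, 0.2]
opening: 0.0512
```

```bash
python3 st.py
python3 - <<'E'
from h import *
for c,(a,b,d,e) in dict(top=(115,265,180,470),scene=(150,390,140,430)).items():
    im=robot.read_camera(c)[:,:,::-1]; cv2.imwrite(f'pics/{c}5.png',cv2.resize(im[a:b,d:e],None,fx=2.5,fy=2.5,interpolation=cv2.INTER_CUBIC))
    cv2.imwrite(f'pics/{c}5z.png',cv2.resize(im[120:270,290:440] if c=='top' else im[150:270,240:390],None,fx=4,fy=4,interpolation=cv2.INTER_CUBIC))
a=.157
for sw,l in((.5,0),(.5,.014),(.4,0),(.6,0)):
    a=sw-.343;X=[.587-.095*np.cos(a),-.205-.095*np.sin(a),.084+l]
    u=proj('top',X);v=proj('scene',X);print(sw,l,(u-[290,120])*4,(v-[240,150])*4)
E
```

```text
9.125 [ 0.4176 -0.2205  0.2192] ydir mod pi 1.7268071108222767 down [ 0.001 -0.001 -1.   ] 0.05115744758770243 [ 0.17 -0.88  0.22] [-0.59 -0.22  1.83 -0.    1.53  0.82]
0.5 0 [475.6466223  529.30831687] [523.04266011 195.74544281]
0.5 0.014 [481.01943337 527.99199094] [524.76074277 169.18737926]
0.4 0 [452.09155593 532.07285301] [515.60492477 209.3364208 ]
0.6 0 [498.78099867 524.20516761] [528.18247    181.87118619]
```

View pics/scene5z.png

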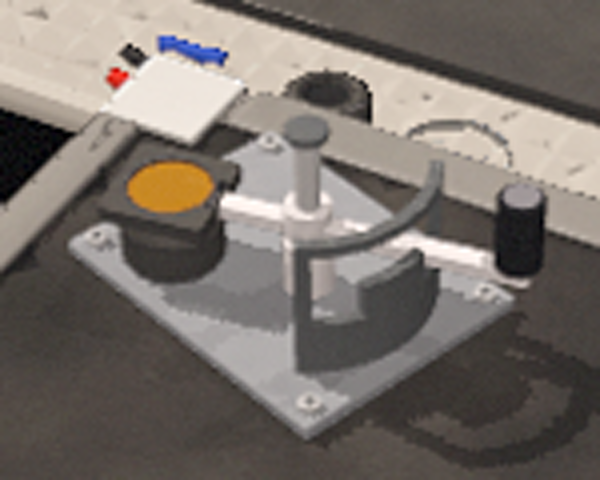

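View pics/scene5.png

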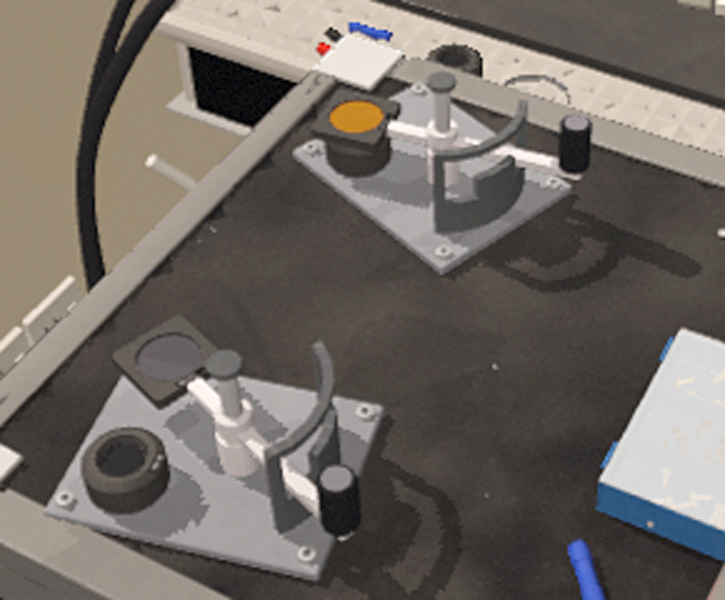

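View pics/top5z.png

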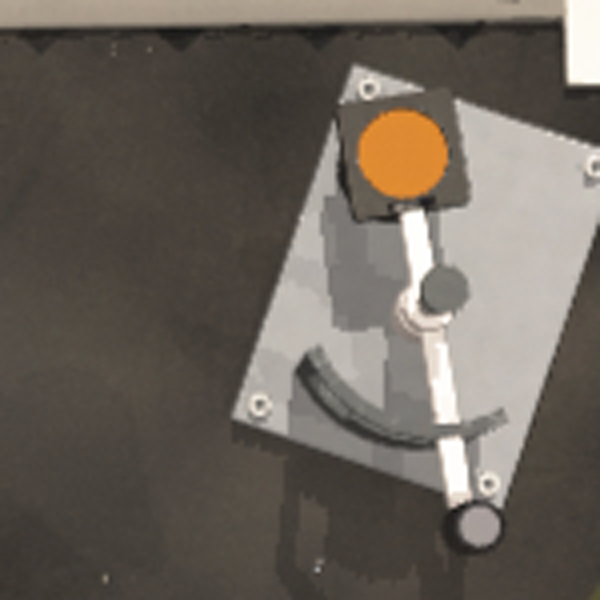

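The knob top is at (521,194) in the scene crop and (480,527) in the top crop. That matches the predictions for swing 0.5 to 0.52 and lift 0. The filter covers the sensor and the grey lever is unchanged. Handing in.

```bash
python3 -c "
from plant import robot
print(robot.close_job())"
```

```text
the job is handed in; nothing more can be done
None
```

The amber filter is over its light sensor and its lever is down in the far notch. I pinched the knob from above, lifted it 18 mm, swung it along the slot, lowered it home and let go. I handed in at about 9.2 s on the robot's clock.

- **Lever position:** in the last pictures the knob matches swing of about +0.51 and lift of about 0 in both views, within a pixel or so.
- **Lowering:** the gripper stopped at the same height it had gripped at, with about 4 N of upward contact.
- **Forces:** the highest reading at the end of any move was about 5 N, and the gripper ended clear of everything.
- **Grey lever:** it looks unchanged in the pictures.

No check failed. Measured from the pictures, the knob was 93–94 mm from the pivot against the given 95 mm, which is within the camera calibration error.

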